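# Put a mixed handful back at a ball-joint assembly bench

## Robot

A 6-joint arm with a two-finger parallel gripper is mounted at the origin on a cart in front of the work surface, level with it; the furniture and walls round the work are solid. World frame = base frame: x ahead of the robot, y to its left, z up, the work surface at z = 0. Lengths are in m, angles in rad, forces in N, time in s.
With the tool pointing down it reaches from about 0.35 to 0.975 m from the base axis. Payload 7.1 kg.
Tool frame: the origin (TCP) lies midway between the tips of the shut fingers; the grasp point (between the pads) lies 19 mm behind it; z points along the fingers, x is the direction in which the jaws open and shut, and the axes are right-handed (so a half turn about z gives the same grasp; the last joint's range is limited). The gripper opens to 88 mm and grips with 3 to 60 N. Pads are 20 mm wide; open, the fingers measure 115 mm over their backs; the gripper's body (75 mm by 178 mm) begins 61 mm behind the grasp point.
Start: joints at [-1.267, 0.423, 1.63, -0, 1.089, -0.019], TCP at [0.198, -0.593, 0.223] pointing down, gripper open.
Joint ranges: [-3, 3], [-0.9, 2.11], [0.09, 2.58], [-1.31, 4.45], [0.11, 2.69], [-2.54, 2.54]. Speed limits (rad/s): [2.39, 2.39, 3.01, 3.14, 3.14, 3.14].

## Interface

Orientations are given as a unit quaternion [w, x, y, z].
In Python, from station import move_pose, movel, movej, command_gripper, wait, inverse_kinematics, read_camera, camera_info, MotionError, job_done, get_time, get_joint_pos, get_qvel, get_effort, get_tcp_pos, get_ee_rot, get_ft_force, get_ft_torque, get_grip_width gives the robot as it stands. Calls block until the motion is done:
- move_pose(position, orientation): joint-space move of the TCP to a pose.
- movel(position, frame=None, v=0.15, until_force=None): straight line of the TCP; frame=None keeps the orientation; v is the mean speed in m/s. With until_force (N) it stops when the force on the tool has changed by that much, and returns True; else False.
- movej(angles): joint-space move.
- command_gripper(opening): opening from 0.0 (shut) to 1.0 (fully open); the grip force is fixed at half the most; returns when the fingers have stopped.
- wait(seconds).
- inverse_kinematics(position, orientation): joint angles nearest the present ones, or None.
- read_camera(name): name is "scene" or "top" or "wrist"; returns the picture (400x640x3 uint8, red, green, blue); there is no depth.
- camera_info(name): a dict with "intrinsics" (3x3 intrinsics, pixels), "T" (4x4, takes a point from camera to world coordinates); the wrist camera has in their place "tool_from_camera" (4x4, takes a point from camera to tool coordinates, whose origin is the TCP and whose axes are the tool frame's). Camera axes: x right, y up, looking along -z (the intrinsics and any distortion apply to the point x, -y, -z); pixel columns grow to the right and rows downward; lengths in m; the calibration is good to about 2 mm. A picture is of the moment at which its call begins: read the wrist's pose just before it. camera_info takes no time and is no camera call.
A pose or a line that the arm cannot do raises MotionError and nothing moves.
- job_done(): hands the job in, once; it reports no verdict.
Readings, each from a call of its own:
- get_time(): time.
- get_joint_pos(): joint angles.
- get_qvel(): joint speeds.
- get_effort(): joint torques, N m.
- get_tcp_pos(): TCP position.
- get_ee_rot(): TCP orientation.
- get_ft_force(): force on the tool from outside, world axes, zero at the start.
- get_ft_torque(): the same for the moment, N m.
- get_grip_width(): opening from 0.0 (shut) to 1.0 (fully open).
Only numpy, scipy, OpenCV 4.12 (cv2) and the standard library are available. Lean on these libraries where they do the work, as an engineer would, in place of code of your own. Each camera call takes 0.05 s, during which the arm holds its last target.

## Task

Put the loose parts on the bench back where each kind belongs: the castle nut flat in the round dark steel dish with the other nuts, the rubber dust boot base down in the blue bin in front of the other boots, and the plug gauge down in both notches of its cradle. Load the two rubber sleeves crosswise on the green sloped feed rack so that they roll down to its bottom lip: the long one is wanted first, so it must lie at the lip, with the short one resting behind it. Do not knock over the paint jar.

Things in the scene. Friction and masses are not known exactly. Their poses are not given: they have to be found in the camera images.
- long_sleeve_mid (a point): Centre of the long rubber sleeve: a plain black cylinder, 18 mm diameter, 88 mm long, lying on its side on the bench (its centre 9 mm up). Its length runs along its own y axis. It rolls freely; about 18 g.
- short_sleeve_mid (a point): Centre of the short rubber sleeve: like the long one, but 75 mm long (18 mm diameter, length along its own y axis).
- nut_mid (a point): Centre of the loose steel castle nut, 25 x 22 mm across and 18 mm tall, standing flat, crown up (z axis up), about 32 g; it can be gripped across any direction (22 to 25 mm).
- boot_mid (a point): Centre (half-way up) of the loose black rubber dust boot: a round bellows, 45 mm diameter at its base, 22 mm tall, narrower to the top, standing on its wide base (z axis up). Grip it low, near the base, where it is 45 mm wide. About 16 g.
- gauge_mid (a point): Centre of the plug gauge: a rod 135 mm long along its own y axis, lying on the bench with its centre 8 mm up. Black handle 16 mm thick from y = -32 to +38 mm (a red band near one end), bright plugs 15 and 14 mm in diameter beyond it at both ends. About 90 g.
- rack_lip (a point): Green sloped feed rack (fixed): middle of the foot of its lip, 12 mm above the bench. Axes x, y level: from here the deck rises along +x at 16 deg for 105 mm, 108 mm wide (y) between cheeks 16 mm high; lip 15 mm high. A sleeve let go crosswise (length along y) rolls down. Centre of the sleeve at the lip: x = 6, z = 11 mm from this point; of the next one: x = 23, z = 16 mm.
- cradle_mid (a point): Gauge cradle (fixed): wooden base 64 x 116 x 8 mm, two aluminium V notches at y = -47 and +47 mm. This point: half-way between them, level with the bottoms of the Vs, 15 mm above the bench. Notches 10 mm long in y, sides 60 deg steep, 26 mm wide and 22 mm high at the top. The gauge lies along y, either way round, a plug in each notch, its centre 15 mm above this point.
- dish_place (a point): Round dark steel dish (fixed): middle of the free part of its floor, 7 mm above the bench, 14 mm from the dish's centre towards its -x side. Rim 126 mm across, 23 mm above the bench; floor about 108 mm across. Two castle nuts are fixed on the floor at the +x side; they begin 32 mm in +x from this point.
- bin_place (a point): Blue bin (fixed): middle of the free part of its floor, 4 mm above the bench, in front of two dust boots fixed along the back (+x) wall, which begin 33 mm in +x from this point. The bin is 113 mm wide inside (y); the front wall (-x) is 36 mm from this point and 21 mm high, side and back walls 45 mm.
- jar_mid (a point): Centre (half-way up) of the paint jar, 56 mm diameter, 66 mm tall, white cap, standing upright on the bench; a bystander.

How it is judged:
At the end, for the whole second after the job is handed in: Sleeves crosswise on the rack: long at the lip (1 to 12 mm from its foot), short behind it (16 to 31 mm), within 0.15 and 0.2 rad; gauge in both notches (6 mm sideways, 14 mm lengthwise, 0.12 rad); nut flat on the dish floor; boot base down on the bin floor before the other boots (x of long_sleeve_mid in the frame of rack_lip between 0.001 and 0.012 m and y of long_sleeve_mid in the frame of rack_lip between -0.016 and 0.016 m and z of long_sleeve_mid in the frame of rack_lip between 0.006 and 0.017 m and angle between the y axis of long_sleeve_mid and the y axis of rack_lip, either way round below 0.15 rad and x of short_sleeve_mid in the frame of rack_lip between 0.016 and 0.031 m and y of short_sleeve_mid in the frame of rack_lip between -0.022 and 0.022 m and z of short_sleeve_mid in the frame of rack_lip between 0.01 and 0.023 m and angle between the y axis of short_sleeve_mid and the y axis of rack_lip, either way round below 0.2 rad and x of gauge_mid in the frame of cradle_mid between -0.006 and 0.006 m and y of gauge_mid in the frame of cradle_mid between -0.014 and 0.014 m and z of gauge_mid in the frame of cradle_mid between 0.01 and 0.02 m and angle between the y axis of gauge_mid and the y axis of cradle_mid, either way round below 0.12 rad and x of nut_mid in the frame of dish_place between -0.045 and 0.03 m and y of nut_mid in the frame of dish_place between -0.045 and 0.045 m and z of nut_mid in the frame of dish_place between 0.005 and 0.015 m and angle between each of nut_mid, boot_mid's own z axis and vertical below 0.3 rad and x of boot_mid in the frame of bin_place between -0.03 and 0.022 m and y of boot_mid in the frame of bin_place between -0.04 and 0.04 m and z of boot_mid in the frame of bin_place between 0.006 and 0.016 m); the robot touches nothing.
It fails at once if the paint jar is knocked over (angle between jar_mid's own z axis and vertical above 0.6 rad).
It also fails if it takes over 112 s, if anything falls off the work surface, if the arm or the gripper's body presses on something with over 40 N, if the wrist force passes 120 N, or if a joint passes its speed limit or range.

## Working session

There is one attempt and no reset: what is moved stays moved. The work goes in short steps, each a Python script; the robot and the scene stay as the last script left them, time stands still between calls to the robot, and variables do not carry over. Pictures are saved under pics/ and viewed, and the job is handed in when it is done.

```bash
ls; mkdir -p pics; python3 - <<'E'
from station import *
import cv2
for n in ["scene","top","wrist"]:
    im=read_camera(n); cv2.imwrite(f"pics/a_{n}.png",im[:,:,::-1]); print(n,camera_info(n))
print(get_time(),get_tcp_pos(),get_ee_rot())
E
```

```text
pics
scene {'intrinsics': array([[454.13903622,   0.        , 320.42951651],
       [  0.        , 454.13903622, 204.45423758],
       [  0.        ,   0.        ,   1.        ]]), 'T': array([[-0.81805984,  0.42157827, -0.39121588, -0.09001874],
       [-0.57503853, -0.58721081,  0.56966144,  0.90244358],
       [ 0.01043069,  0.69098135,  0.72279733,  1.20176126],
       [ 0.        ,  0.        ,  0.        ,  1.        ]])}
top {'intrinsics': array([[371.35588132,   0.        , 326.97153219],
       [  0.        , 371.35588132, 197.73074112],
       [  0.        ,   0.        ,   1.        ]]), 'T': array([[-0.01755344,  0.9963172 , -0.08392806,  0.445668  ],
       [-0.99936716, -0.02008047, -0.02936076, -0.02966566],
       [-0.03093795,  0.08335956,  0.99603917,  1.0461748 ],
       [ 0.        ,  0.        ,  0.        ,  1.        ]])}
wrist {'intrinsics': array([[307.34412033,   0.        , 317.83093284],
       [  0.        , 307.34412033, 201.57847544],
       [  0.        ,   0.        ,   1.        ]]), 'tool_from_camera': array([[ 9.99999823e-01, -2.42773998e-04,  5.43431214e-04,
        -4.96556559e-04],
       [-8.79708259e-05, -9.63290094e-01, -2.68462638e-01,
        -7.22793545e-02],
       [ 5.88657653e-04,  2.68462543e-01, -9.63289944e-01,
        -1.62075552e-01],
       [ 0.00000000e+00,  0.00000000e+00,  0.00000000e+00,
         1.00000000e+00]])}
0.15 [ 0.19817421 -0.59229764  0.22209126] [-3.54196035e-04  8.11539875e-01 -5.84296743e-01 -4.69991519e-04]
```

View pics/a_top.png

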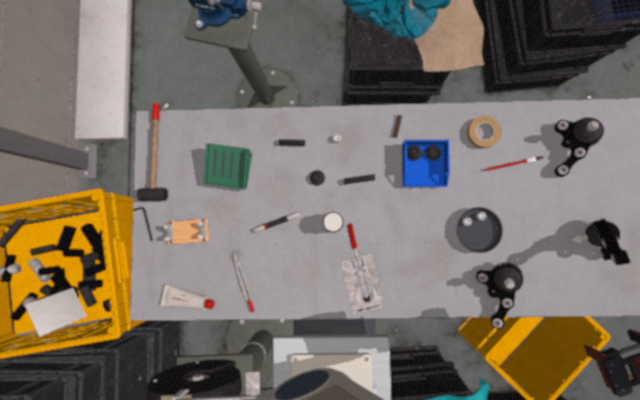

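View pics/a_scene.png

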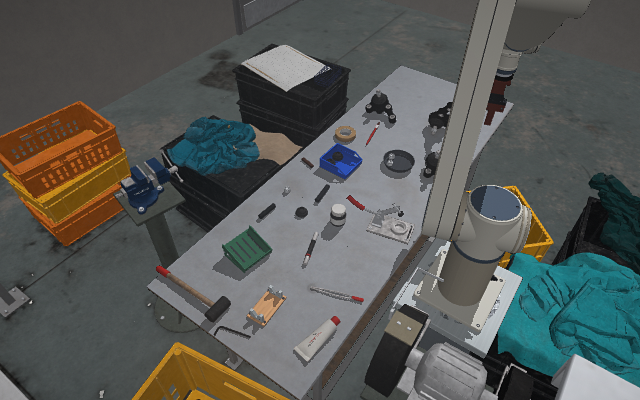

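View pics/a_wrist.png

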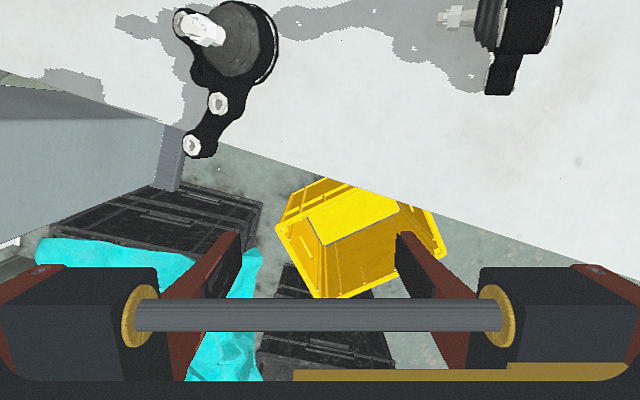

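```bash
cat > h.py <<'E'
from station import *
import numpy as np, cv2
from scipy.spatial.transform import Rotation as R
def T_tool():
    p=np.array(get_tcp_pos()); q=np.array(get_ee_rot())
    T=np.eye(4); T[:3,:3]=R.from_quat(q[[1,2,3,0]]).as_matrix(); T[:3,3]=p; return T
def camT(n,Tt=None):
    i=camera_info(n)
    return (i["intrinsics"], i["T"] if n!="wrist" else Tt@i["tool_from_camera"])
def px2w(KT,uv,z):
    K,T=KT; d=np.linalg.inv(K)@np.array([uv[0],uv[1],1.]); d=T[:3,:3]@np.array([d[0],-d[1],-d[2]])
    o=T[:3,3]; return o+d*(z-o[2])/d[2]
def w2px(KT,p):
    K,T=KT; c=np.linalg.inv(T)@np.append(p,1); v=K@np.array([c[0],-c[1],-c[2]]); return v[:2]/v[2]
def quat(yaw): # tool down, tool x axis at angle yaw in world
    x=np.array([np.cos(yaw),np.sin(yaw),0]); z=np.array([0,0,-1.]); y=np.cross(z,x)
    q=R.from_matrix(np.stack([x,y,z],1)).as_quat(); return q[[3,0,1,2]]
E
python3 - <<'E'
import cv2
im=cv2.imread("pics/a_top.png")
def c(n,x0,y0,x1,y1,s): cv2.imwrite(f"pics/{n}.png",cv2.resize(im[y0:y1,x0:x1],None,fx=s,fy=s,interpolation=cv2.INTER_CUBIC))
c("t1",140,110,340,260,4); c("t2",320,110,520,260,4)
im=cv2.imread("pics/a_scene.png"); c("s1",210,170,350,290,5)
E
```

```text
(no output)
```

View pics/t1.png

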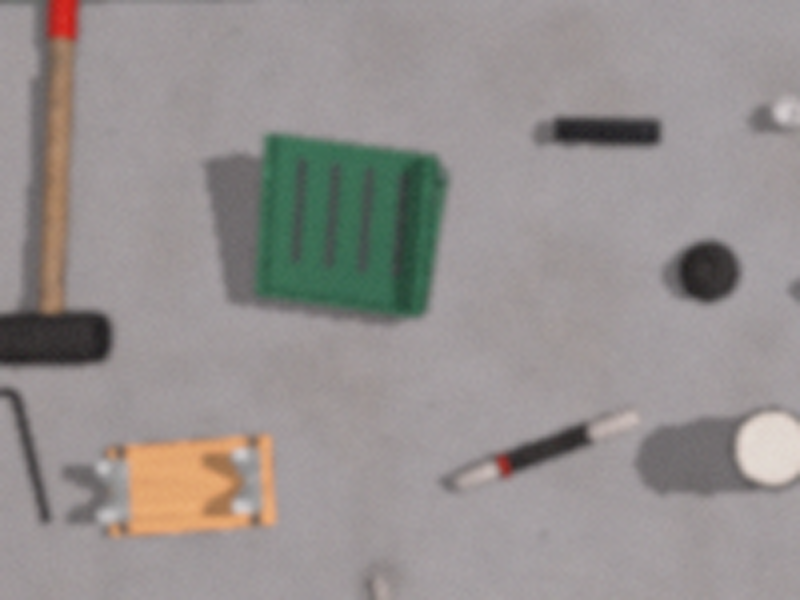

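View pics/t2.png

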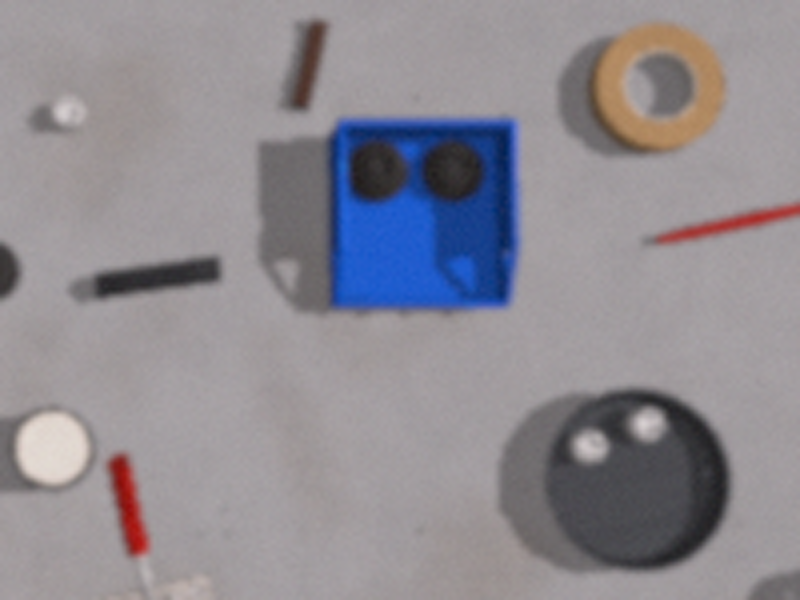

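View pics/s1.png

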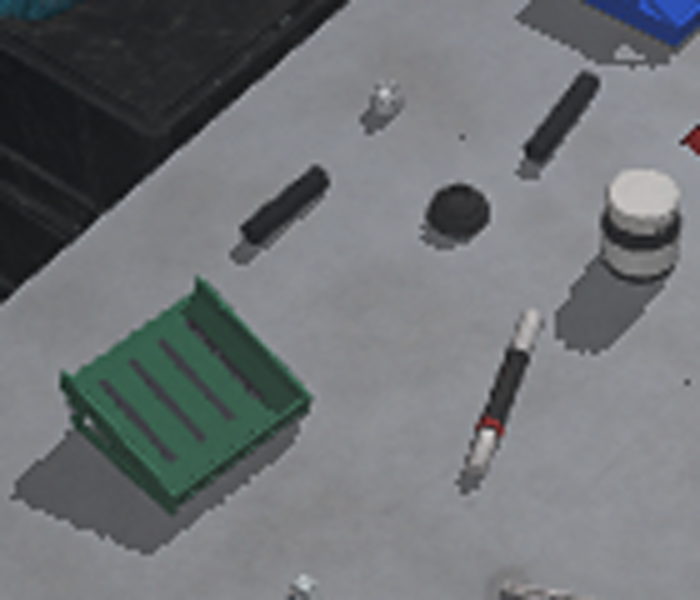

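```bash
python3 - <<'E'
from h import *
KT=camT("top")
def f(name,U,V,x0,z,y0=110): print(name,px2w(KT,((U+.5)/4-.5+x0,(V+.5)/4-.5+y0),z).round(4))
a=140;b=320
f("shortA",555,131,a,.012);f("shortB",660,132,a,.012)
f("longA",97,284,b,.012);f("longB",219,269,b,.012)
f("gA",455,482,a,.008);f("gB",637,416,a,.008)
f("boot",708,272,a,.011);f("nut",68,112,b,.013)
f("jar",55,447,b,.066)
f("rack hiTL",268,137,a,.05);f("rack hiBL",262,296,a,.05);f("rack lipTR",440,158,a,.027);f("rack lipBR",423,314,a,.027)
f("cradL",110,492,a,.025);f("cradR",243,481,a,.025)
f("dish",638,479,b,.023);f("nut1",590,445,b,.02);f("nut2",648,425,b,.02)
f("binTL",337,122,b,.045);f("binTR",513,122,b,.045);f("bBL",333,303,b,.021);f("bBR",511,303,b,.021)
E
```

```text
shortA [0.6935 0.1362 0.012 ]
shortB [0.6909 0.0615 0.012 ]
longA [ 0.58   -0.0474  0.012 ]
longB [ 0.5887 -0.1329  0.012 ]
gA [0.4462 0.2089 0.008 ]
gB [0.49   0.0805 0.008 ]
boot [0.5902 0.029  0.011 ]
nut [ 0.7028 -0.0295  0.013 ]
jar [ 0.4654 -0.0165  0.066 ]
rack hiTL [0.6851 0.3287 0.05  ]
rack hiBL [0.5749 0.3317 0.05  ]
rack lipTR [0.6727 0.2149 0.027 ]
rack lipBR [0.5629 0.2268 0.027 ]
cradL [0.4435 0.446  0.025 ]
cradR [0.4494 0.3528 0.025 ]
dish [ 0.4374 -0.4108  0.023 ]
nut1 [ 0.4611 -0.3808  0.02  ]
nut2 [ 0.474  -0.4205  0.02  ]
binTL [ 0.6833 -0.2125  0.045 ]
binTR [ 0.6803 -0.3312  0.045 ]
bBL [ 0.5621 -0.2097  0.021 ]
bBR [ 0.5595 -0.3314  0.021 ]
```

```bash
python3 - <<'E'
from h import *
import pickle
D={}
for n,p in [("C",(0.57,-0.33,0.3)),("A",(0.57,0.04,0.3)),("B",(0.57,0.32,0.3))]:
    move_pose(list(p),list(quat(-np.pi/2))); 
    T=T_tool(); im=read_camera("wrist"); D[n]=(camT("wrist",T)); cv2.imwrite(f"pics/w_{n}.png",im[:,:,::-1]); print(n,get_time(),get_joint_pos(),get_tcp_pos())
pickle.dump(D,open("views.pkl","wb"))
E
```

```text
C 1.8917 [-5.44405453e-01  4.01623949e-01  1.47815106e+00 -2.19103017e-04
  1.26220824e+00  1.02756145e+00] [ 0.56932539 -0.33085342  0.2997675 ]
A 3.325 [ 4.74145919e-02  2.63612344e-01  1.67434670e+00 -2.37545039e-04
  1.20346022e+00  1.61968213e+00] [0.57033859 0.03890732 0.30000521]
B 4.4583 [ 4.91129737e-01  3.93094488e-01  1.49024905e+00 -4.40764735e-04
  1.25846505e+00  2.06365952e+00] [0.57044655 0.31844556 0.30006324]
```

View pics/w_A.png

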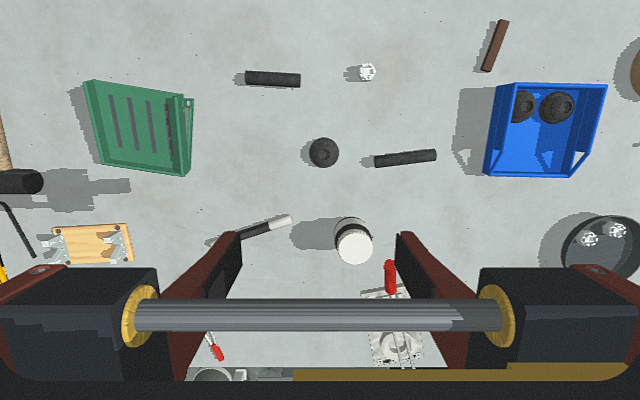

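View pics/w_B.png

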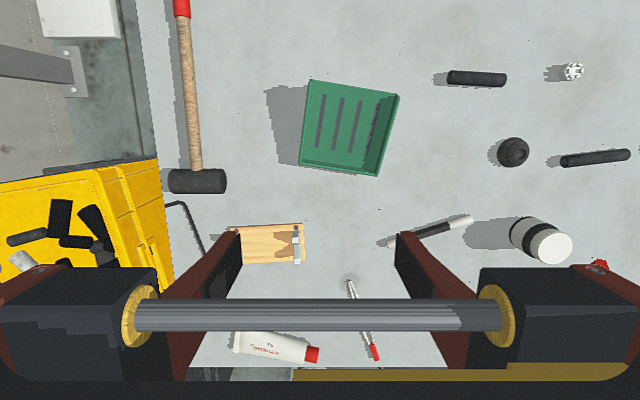

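View pics/w_C.png

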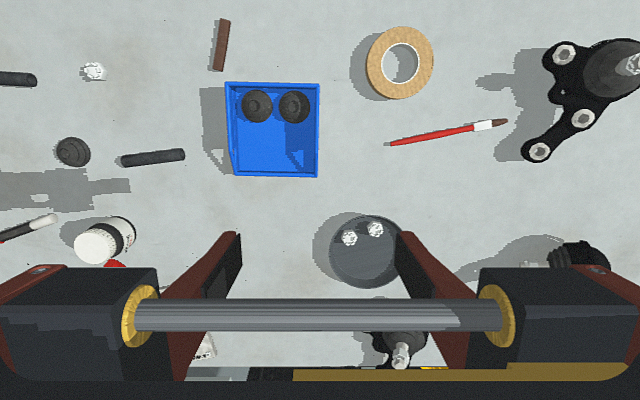

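```bash
python3 - <<'E'
import cv2, numpy as np
def c(n,src,x0,y0,x1,y1,s):
    im=cv2.imread(f"pics/w_{src}.png"); cv2.imwrite(f"pics/{n}.png",cv2.resize(im[y0:y1,x0:x1],None,fx=s,fy=s,interpolation=cv2.INTER_CUBIC))
c("cA","A",230,50,450,180,3.5)
g=[("B",370,205,490,255,6),("A",40,215,140,270,6)]
ims=[]
for s,x0,y0,x1,y1,k in g:
    im=cv2.imread(f"pics/w_{s}.png")[y0:y1,x0:x1]; im=cv2.resize(im,None,fx=k,fy=k,interpolation=cv2.INTER_CUBIC); o=np.zeros((im.shape[0],720,3),np.uint8); o[:,:im.shape[1]]=im[:,:720]; ims.append(o)
cv2.imwrite("pics/cG.png",np.vstack(ims)[:600])
c("cR","B",290,70,410,185,5)
c("cBin","C",215,70,335,185,5)
c("cD","C",320,205,410,295,6)
E
```

```text
(no output)
```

View pics/cA.png

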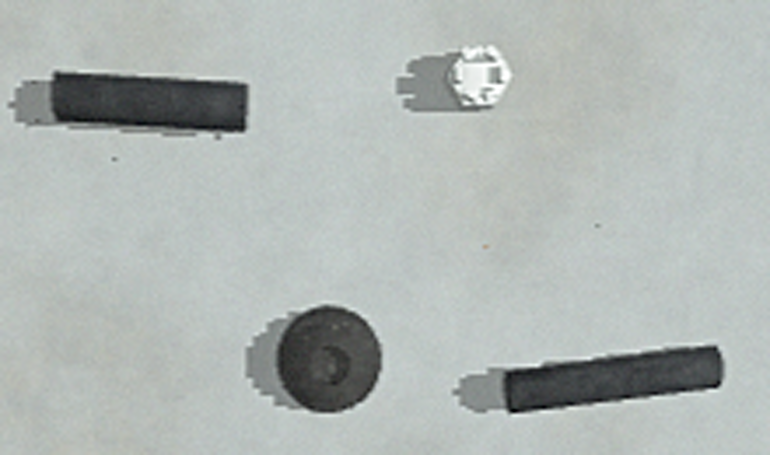

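View pics/cG.png

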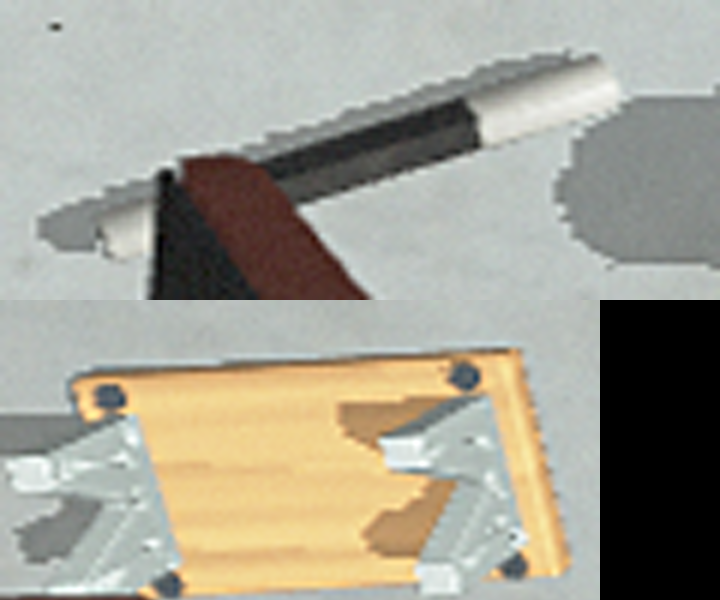

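View pics/cR.png

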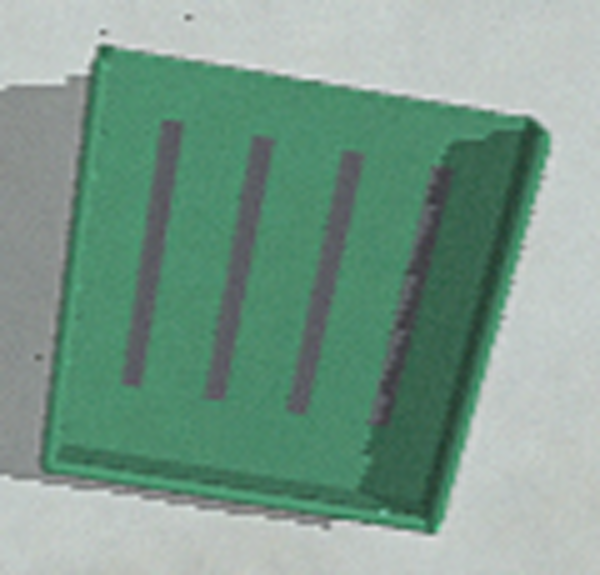

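View pics/cBin.png

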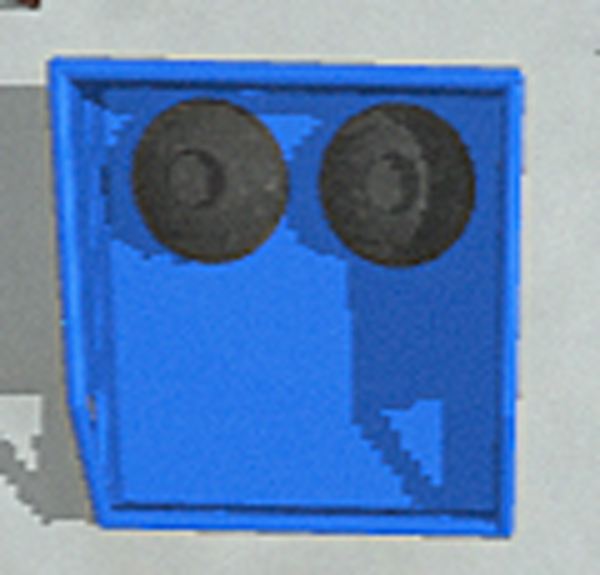

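View pics/cD.png

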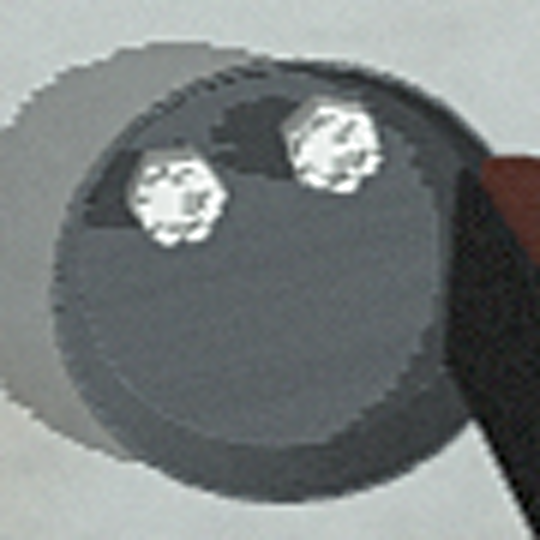

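```bash
python3 - <<'E'
from h import *
import pickle
D=pickle.load(open("views.pkl","rb"))
def f(name,v,U,V,s,x0,y0,z):
    p=px2w(D[v],((U+.5)/s-.5+x0,(V+.5)/s-.5+y0),z); print(name,p.round(4)); return p
g=lambda n,U,V,z: f(n,"A",U,V,3.5,230,50,z)
a=g("sA",54,97,.009);b=g("sB",246,106,.009); print((a+b)/2,np.linalg.norm(a-b),np.degrees(np.arctan2(*(b-a)[1::-1])))
a=g("lA",509,391,.009);b=g("lB",720,366,.009); print((a+b)/2,np.linalg.norm(a-b),np.degrees(np.arctan2(*(b-a)[1::-1])))
g("boot",330,359,.006); g("boottop",330,364,.022); g("nut",480,77,.018)
h=lambda n,U,V,z: f(n,"B",U,V,6,370,205,z)
a=h("gA",114,231,.007);b=h("gB",608,84,.008); print((a+b)/2,np.linalg.norm(a-b),np.degrees(np.arctan2(*(b-a)[1::-1])))
h("joint",475,122,.008)
k=lambda n,U,V,z: f(n,"A",U,V-300,6,40,215,z)
q=[k("bolt",*x,.010) for x in [(110,397),(463,376),(167,583),(513,567)]]
print("crad",np.mean(q,0), np.degrees(np.arctan2(*(q[1]-q[0])[1::-1])),np.degrees(np.arctan2(*(q[3]-q[2])[1::-1])), [np.linalg.norm(q[1]-q[0]),np.linalg.norm(q[2]-q[0])])
r=lambda n,U,V,z: f(n,"B",U,V,5,290,70,z)
q=[r("rack",*x) for x in [(100,47,.056),(47,467,.056),(435,530,.026),(545,130,.026)]]
m1=(q[0]+q[1])/2; m2=(q[2]+q[3])/2; print(m1,m2,np.linalg.norm((m1-m2)[:2]),np.degrees(np.arctan2(*(m1-m2)[1::-1])),np.linalg.norm(q[0]-q[1]),np.linalg.norm(q[2]-q[3]))
print("slots",[np.degrees(np.arctan2(*(r("",*u)-r("",*w))[1::-1])) for u,w in [((173,121,.03),(132,386,.03)),((351,152,.02),(297,412,.02))]])
c=lambda n,U,V,z: f(n,"C",U,V,5,215,70,z)
for x in [(52,60,.045),(522,70,.045),(100,526,.025),(513,536,.025)]: c("bin",*x)
c("boot1",208,180,.012);c("boot2",397,185,.012)
d=lambda n,U,V,z: f(n,"C",U,V,6,320,205,z)
d("n1",178,196,.025);d("n2",335,145,.025);d("rimtop",290,60,.023);d("rimbot",285,500,.023);d("riml",57,290,.023);d("floorbot",275,447,.007)
E
```

```text
sA [0.6937 0.1393 0.009 ]
sB [0.6903 0.0639 0.009 ]
[0.69199153 0.10164086 0.009     ] 0.07548679404524686 -92.5578190163037
lA [ 0.5778 -0.0452  0.009 ]
lB [ 0.5882 -0.1331  0.009 ]
[ 0.58301603 -0.0891446   0.009     ] 0.08855552919103077 -83.23502922698397
boot [0.5909 0.0303 0.006 ]
boottop [0.5907 0.0306 0.022 ]
nut [ 0.6997 -0.0264  0.018 ]
gA [0.4467 0.206  0.007 ]
gB [0.4882 0.0806 0.008 ]
[0.46741531 0.14330131 0.0075    ] 0.13217362793413456 -71.70471798517802
joint [0.4777 0.1139 0.008 ]
bolt [0.4693 0.4472 0.01  ]
bolt [0.475  0.3539 0.01  ]
bolt [0.4159 0.444  0.01  ]
bolt [0.4205 0.3501 0.01  ]
crad [0.44516885 0.39880357 0.01      ] -86.46198722709143 -87.16352905073049 [np.float64(0.09353269647091049), np.float64(0.0535014498456843)]
rack [0.6863 0.329  0.056 ]
rack [0.5824 0.3439 0.056 ]
rack [0.5596 0.2344 0.026 ]
rack [0.6686 0.2103 0.026 ]
[0.63433732 0.33644104 0.056     ] [0.61412124 0.222364   0.026     ] 0.1158544867583088 79.95069998865318 0.10503057918252702 0.11161824396559766
 [0.6707 0.3104 0.03  ]
 [0.6011 0.3215 0.03  ]
 [0.6633 0.2615 0.02  ]
 [0.5927 0.2744 0.02  ]
slots [np.float64(-9.030403882289566), np.float64(-10.353930583032524)]
bin [ 0.6834 -0.2125  0.045 ]
bin [ 0.6809 -0.3319  0.045 ]
bin [ 0.5597 -0.2104  0.025 ]
bin [ 0.5567 -0.3294  0.025 ]
boot1 [ 0.6553 -0.2442  0.012 ]
boot2 [ 0.6539 -0.297   0.012 ]
n1 [ 0.4631 -0.3782  0.025 ]
n2 [ 0.4768 -0.4174  0.025 ]
rimtop [ 0.4987 -0.4054  0.023 ]
rimbot [ 0.3748 -0.4094  0.023 ]
riml [ 0.4361 -0.3477  0.023 ]
floorbot [ 0.3815 -0.4088  0.007 ]
```

```bash
cat >> h.py <<'E'
rad=np.radians
def qm(M): q=R.from_matrix(M).as_quat(); return list(q[[3,0,1,2]])
def pick(x,y,yaw,z,zt=.15,pre=1.0):
    q=list(quat(yaw)); 
    if abs(get_grip_width()-pre)>.05: command_gripper(pre)
    move_pose([x,y,zt],q); movel([x,y,z],v=.2,until_force=None); command_gripper(0.0)
    w=get_grip_width(); movel([x,y,zt],v=.25); print("picked w mm",w*88,get_grip_width()*88,"t",get_time())
RL=np.array([.6165,.229,.012]); RY=rad(80)
XR=np.array([np.cos(RY),np.sin(RY),0]); Z=np.array([0,0,1.])
A16=rad(16); DX=np.cos(A16)*XR+np.sin(A16)*Z; DN=np.cos(A16)*Z-np.sin(A16)*XR
def rackq(): return qm(np.stack([DX,np.cross(-DN,DX),-DN],1))
def shot(n,cam="wrist"):
    T=T_tool(); im=read_camera(cam); cv2.imwrite(f"pics/{n}.png",im[:,:,::-1]); return camT(cam,T)
E
python3 - <<'E'
from h import *
pick(.583,-.0892,rad(6.8),.003)
q=rackq(); p=RL+DX*.055
move_pose(list(p+DN*.12),q); print(get_joint_pos(),get_time())
shot("r0"); shot("r0s","scene")
E
```

```text
picked w mm 17.322162287594896 16.978472098100656 t 9.2
[ 0.24560656  0.53904145  1.68532456  0.34644462  0.83275466 -1.37271819] 10.4667
```

View pics/r0.png

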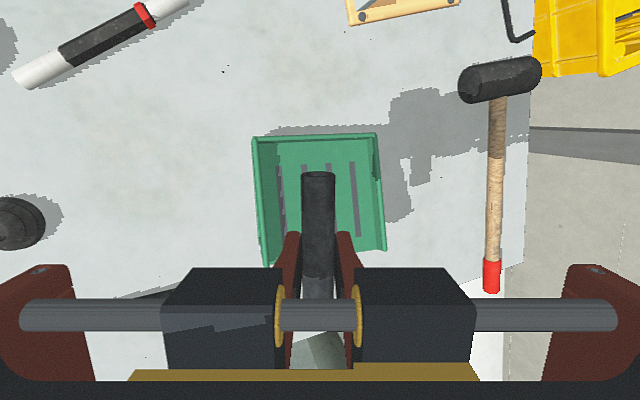

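```bash
python3 - <<'E'
from h import *
KT=camT("wrist",T_tool())
im=cv2.imread("pics/r0.png")
YR=np.cross(Z,XR)
def pt(s,y,n): return RL+DX*s+YR*y+DN*n
for s,y,n in [(0,-.054,0),(0,.054,0),(0,-.054,.015),(0,.054,.015),(.105,-.054,.016),(.105,.054,.016),(.105,-.054,0),(.105,.054,0)]:
    u=w2px(KT,pt(s,y,n)); print(s,y,n,u.round(1))
    cv2.circle(im,tuple(int(round(a)) for a in u),1,(0,0,255),-1)
cv2.imwrite("pics/r0p.png",cv2.resize(im[120:280,235:405],None,fx=3.7,fy=3.7,interpolation=cv2.INTER_CUBIC))
E
```

```text
0 -0.054 0 [263.8 249.9]
0 0.054 0 [257.9 139.6]
0 -0.054 0.015 [261.1 256.5]
0 0.054 0.015 [254.6 140.9]
0.105 -0.054 0.016 [371.9 256.8]
0.105 0.054 0.016 [377.7 140.7]
0.105 -0.054 0 [369.2 249.7]
0.105 0.054 0 [374.3 139.3]
```

View pics/r0p.png

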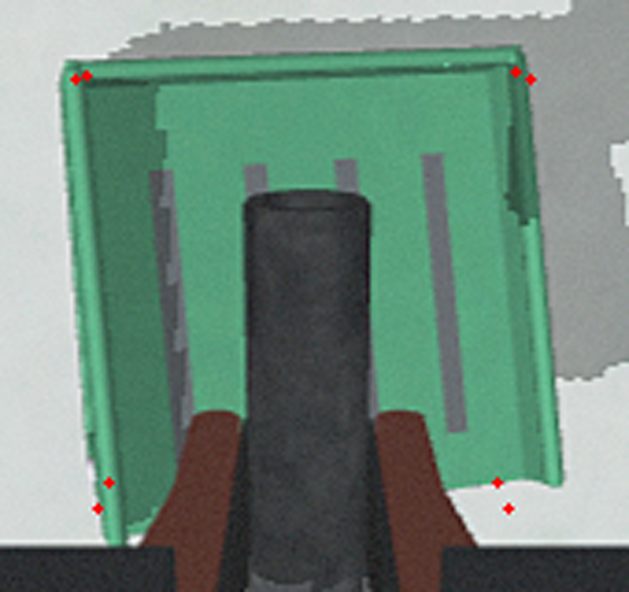

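```bash
python3 - <<'E'
from h import *
import pickle
from scipy.optimize import least_squares
D=pickle.load(open("views.pkl","rb")); KB=D["B"]; KW=camT("wrist",T_tool())
def cb(U,V): return ((U+.5)/5-.5+290,(V+.5)/5-.5+70)
def cw(U,V): return ((U+.5)/3.7-.5+235,(V+.5)/3.7-.5+120)
# outer corners: s,n, ysign ; t wall thickness unknown
def model(p,s,y,n):
    c,si=np.cos(p[2]),np.sin(p[2]); X=np.array([c,si,0]);Y=np.array([-si,c,0]);Zz=np.array([0,0,1.])
    dx=np.cos(A16)*X+np.sin(A16)*Zz; dn=np.cos(A16)*Zz-np.sin(A16)*X
    return np.array([p[0],p[1],.012])+dx*s+Y*y+dn*n
W=lambda t:.054+t
obs=[(KB,cb(100,47),(.105,1,.016)),(KB,cb(47,467),(None,1,.0155)),(KB,cb(435,530),(None,-1,.0155)),(KB,cb(545,125),(.105,-1,.016)),
     (KW,cw(64,64),(None,-1,.0155)),(KW,cw(520,48),(None,1,.0155)),(KW,cw(561,483),(.105,1,.016)),(KW,cw(112,545),(.105,-1,.016))]
def res(p):
    r=[]
    for K,u,(s,y,n) in obs:
        s2=-p[3] if s is None else s
        r.append(w2px(K,model(p,s2,y*W(p[3]),n))-np.array(u))
    return np.concatenate(r)
o=least_squares(res,[.57,.285,rad(-10),.003]); print(o.x,np.degrees(o.x[2])); print(o.fun.reshape(-1,2).round(1))
E
```

```text
[ 0.57839004  0.28865687 -0.15951063  0.00416119] -9.139285801034722
[[-1.4  2.9]
 [-1.2 -1.1]
 [ 1.3 -1. ]
 [ 1.5  3. ]
 [ 0.1  2.4]
 [ 1.1  2.2]
 [ 0.6 -1.3]
 [-0.9 -0.4]]
```

```bash
sed -i 's/^RL=.*/RL=np.array([.578,.2887,.012]); RY=rad(-9.3)/' h.py; cat >> h.py <<'E'
def place_rack(s,gap=.006,name="x"):
    q=rackq(); p=RL+DX*s
    move_pose(list(p+DN*.09),q)
    shot(name+"_a")
    hit=movel(list(p+DN*gap),v=.1,until_force=8); print("hit",hit,get_tcp_pos(),list(p+DN*gap))
    command_gripper(.5); movel(list(p+DN*.13),v=.08); 
    print(get_time(),get_joint_pos())
E
python3 - <<'E'
from h import *
place_rack(.055,name="L"); shot("L_b")
E
```

```text
hit False [0.62879276 0.28061732 0.03338752] [np.float64(0.6285423771765202), np.float64(0.28042336832671705), np.float64(0.03292762474556487)]
15.8667 [ 0.51063571  0.48103396  1.76121687 -0.27068562  0.6978588   0.86338443]
```

View pics/L_a.png

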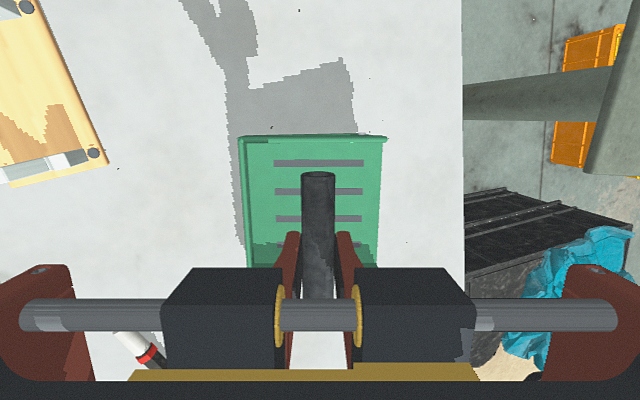

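View pics/L_b.png

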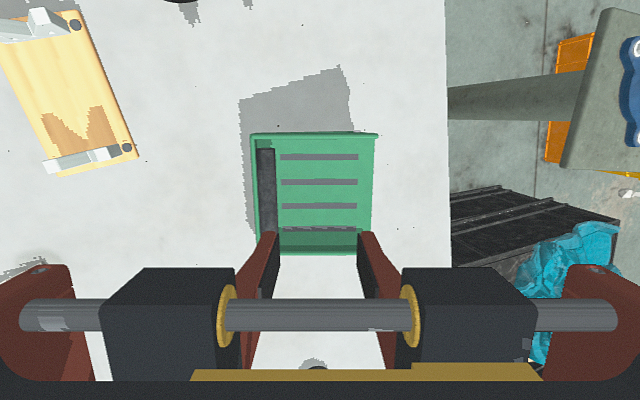

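```bash
python3 - <<'E'
from h import *
pick(.692,.1010,rad(-2.6),.003)
place_rack(.062,name="S"); shot("S_b")
E
```

```text
picked w mm 17.01558250545079 17.15318184864613 t 20.3167
hit False [0.63546061 0.27956074 0.03536903] [np.float64(0.6351827633737176), np.float64(0.2793359633847095), np.float64(0.03485708623628386)]
24.5083 [ 0.5035887   0.48499586  1.74834732 -0.26592692  0.70498906  0.85148935]
```

View pics/S_b.png

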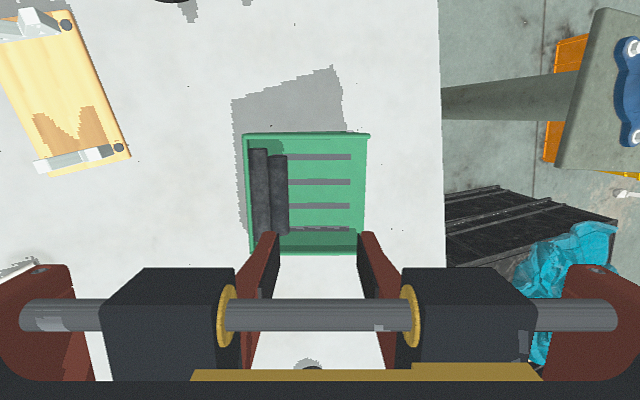

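```bash
python3 - <<'E'
from h import *
pick(.4672,.1447,rad(18.3),.003)
x,y=.4455,.399
move_pose([x,y,.10],list(quat(rad(3.3)))); shot("G_a"); print(get_time())
E
```

```text
picked w mm 14.380210367736073 14.667655203016148 t 29.0
30.0667
```

View pics/G_a.png

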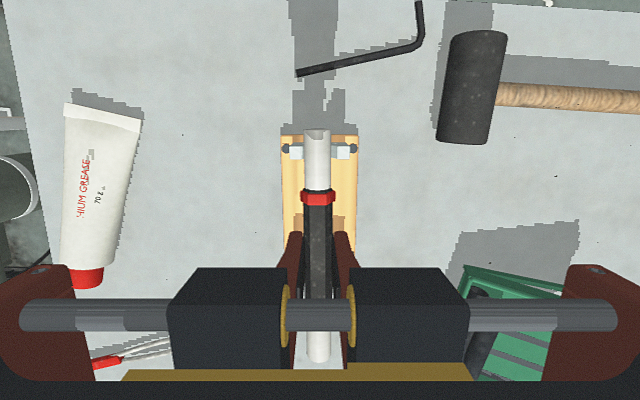

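```bash
python3 - <<'E'
from h import *
x,y=.4455,.399
print(movel([x,y,.0265],v=.1,until_force=12),get_tcp_pos(),get_ft_force())
command_gripper(.5); movel([x,y,.13],v=.2); shot("G_b"); print(get_time())
E
```

```text
False [0.44544061 0.39902393 0.02671156] [-0.29048096  0.49564928  0.04989764]
32.3167
```

View pics/G_b.png

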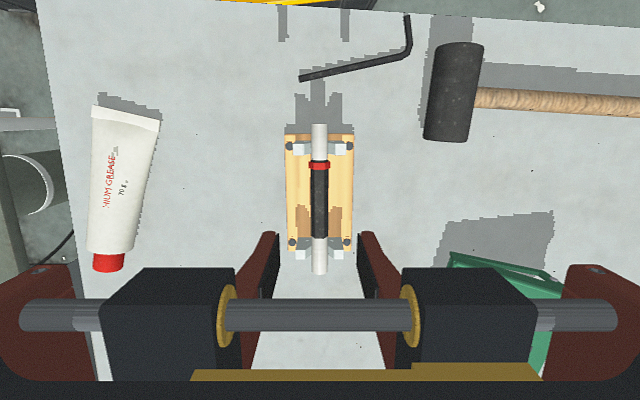

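```bash
python3 - <<'E'
from h import *
KT=camT("wrist",T_tool())
a=px2w(KT,(319,124),.03);b=px2w(KT,(319.5,273),.03);print("gauge",(a+b)/2,np.linalg.norm(a-b))
q=[px2w(KT,u,.009) for u in [(290,146),(347,146),(292,242),(347,242)]]; print("cradle",np.mean(q,0))
pick(.7,-.0270,rad(-60),.003)
x,y=.424,-.416
move_pose([x,y,.11],list(quat(rad(-69)))); shot("N_a")
print(movel([x,y,.0115],v=.12,until_force=10),get_tcp_pos())
command_gripper(.4); movel([x,y,.13],v=.2); shot("N_b"); print(get_time())
E
```

```text
gauge [0.44461008 0.39742652 0.03      ] 0.1361045677150322
cradle [0.44435063 0.39873875 0.009     ]
picked w mm 24.544593655120636 24.36738405518716 t 37.575
True [ 0.42307619 -0.41472294  0.00975412]
41.4333
```

View pics/N_b.png

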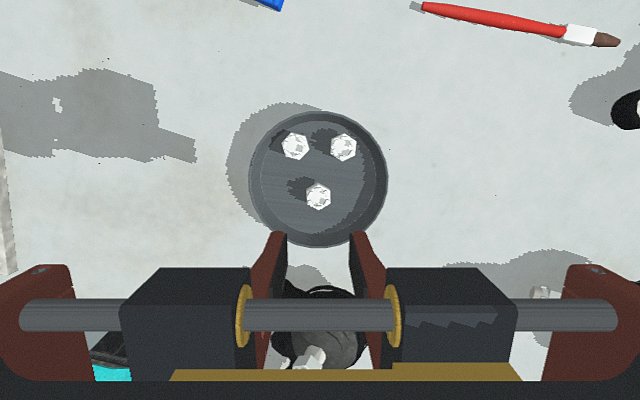

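```bash
python3 - <<'E'
from h import *
pick(.5909,.0305,rad(-90),.003)
x,y=.595,-.271
move_pose([x,y,.13],list(quat(rad(-91)))); shot("B_a")
print(movel([x,y,.0085],v=.12,until_force=10),get_tcp_pos())
command_gripper(.75); movel([x,y,.16],v=.2); shot("B_b"); shot("top2","top");shot("scene2","scene"); print(get_time())
E
```

```text
picked w mm 40.951613526965865 40.39384714991205 t 46.55
True [ 0.59405144 -0.27030501  0.00875253]
50.3917
```

View pics/B_b.png

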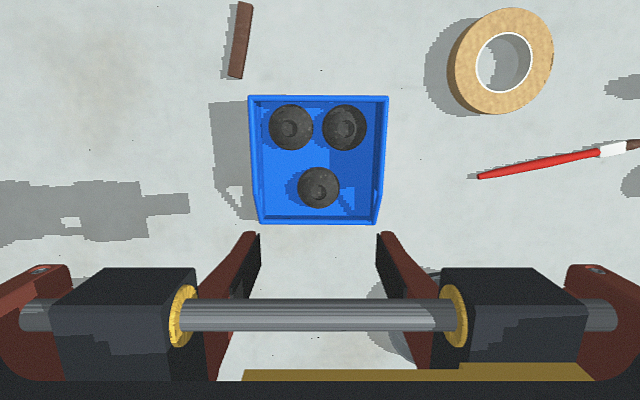

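View pics/scene2.png

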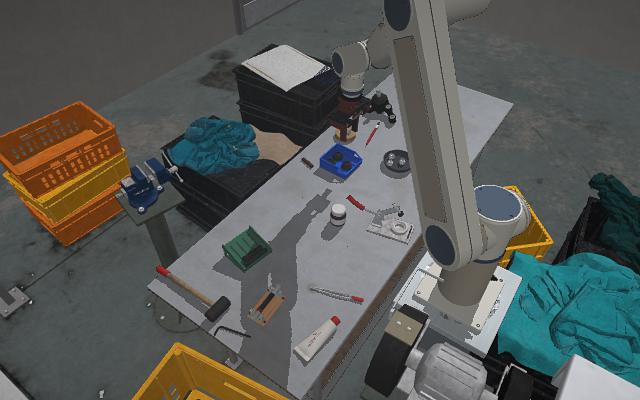

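```bash
python3 - <<'E'
from h import *
move_pose([.54,.29,.25],list(quat(rad(-90)))); KT=shot("F"); import pickle; pickle.dump(KT,open("F.pkl","wb")); print(get_time())
im=cv2.imread("pics/F.png"); cv2.imwrite("pics/Fc.png",cv2.resize(im[60:210,230:400],None,fx=4,fy=4,interpolation=cv2.INTER_CUBIC))
E
```

```text
52.4917
```

View pics/Fc.png

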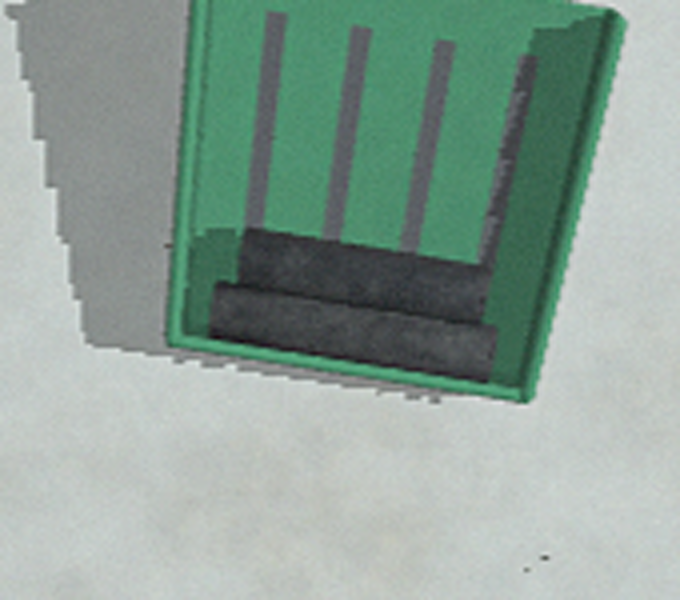

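```bash
python3 -c "
from station import *
print(job_done())"
```

```text
the job is handed in; nothing more can be done
None
```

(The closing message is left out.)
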